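# Square up the green spacer plates beside the bottle filler

## Task

In the rack that holds the green spacer plates, the row has slumped away from the tall backstop: push all three green plates upright and tight together against the backstop, and push them sideways so that their edges are flush against the rack's low side fence. Leave them standing there, square in the corner, without lifting them out.

Things in the scene. Friction and masses are not known exactly. Their poses are not given: they have to be found in the camera images.
- rack: Fixed blue and steel rack (its twin holds white plates). Origin: table height, at the inner corner of backstop and fence; z up. mm: floor top z 8, x -8..132, y -110..10. Backstop: inner face y=0, x -8..58, top z 98; row on its -y side. Low side fence: inner face x=0, y -62..0, top z 53; row on its +x side, which is open. Rest bar along x, 10 thick, y -77, top z 58, x -5..132.
- green1: Green plate, next to the backstop: 80 mm wide (x), 15 thick (y), 90 tall (z), 0.1 kg; origin at its centre. Starts leaning 27 deg, top towards rack -y, its edge 20-38 mm from the fence. Squared: centre at rack x 40, y -7.5, z 53 mm, its axes along the rack's. 
- green2: Green plate, middle of the row: 80 mm wide (x), 15 thick (y), 90 tall (z), 0.1 kg; origin at its centre. Starts leaning 27 deg, top towards rack -y, its edge 20-38 mm from the fence. Squared: centre at rack x 40, y -22.5, z 53 mm, its axes along the rack's. 
- green3: Green plate, last of the row: 80 mm wide (x), 15 thick (y), 90 tall (z), 0.1 kg; origin at its centre. Starts leaning 27 deg, top towards rack -y, its edge 20-38 mm from the fence. Squared: centre at rack x 40, y -37.5, z 53 mm, its axes along the rack's. Leans on the bar, top edge near rack y -100, z 85; pushing that top towards the backstop tips the whole row upright.

How it is judged:
By the outcome, as a careful person would: the job done as asked, in the order asked, and still so for the second after the job is handed in, with the robot touching nothing.
It also fails if it takes over 35 s, if anything falls off the work surface, if the arm or the gripper's body presses on something with over 40 N, if the wrist force passes 120 N, or if a joint passes its speed limit or range.

## Robot

A 6-joint arm with a two-finger parallel gripper is mounted at the origin on the work surface. World frame = base frame: x ahead of the robot, y to its left, z up, the work surface at z = 0. Lengths are in mm, angles in rad, forces in N, time in s.
With the tool pointing down it reaches from about 200 to 875 mm from the base axis. Payload 3.4 kg.
Tool frame: the origin (TCP) lies at the very end of the fingers, on their centre line; the grasp point (between the pads) lies 19 mm behind it; z points along the fingers, y is the line along which they close (so a half turn about z gives the same grasp; the last joint's range is limited). The gripper opens to 94 mm and grips with 3 to 60 N. Pads are 16 mm wide; open, the fingers measure 119 mm over their backs; the gripper's body (75 mm by 177 mm) begins 78 mm behind the grasp point.
Start: joints at [-1.253, 0.276, 1.505, -0, 1.361, -0.121], TCP at [244.295, -520.563, 205.493] pointing down, gripper open.
Joint ranges: [-2.89, 2.89], [-0.75, 2.08], [0.22, 2.7], [-1.18, 4.32], [0.11, 2.71], [-2.7, 2.7]. Speed limits (rad/s): [2.57, 2.57, 3.14, 3.14, 3.14, 3.14].

## Interface

Orientations are given as a unit quaternion [w, x, y, z].
In Python, from rig import env, imaging, nets gives the robot as it stands.
- The arm moves only by the shell command python3 -m jog 'ROWS' [OPENING]. ROWS is JSON, a list of rows, each a list of 4 numbers: the shift along the tool's x, y, z in m, then the turn about the tool's z in rad. A call has 1 to 8 rows; each row is the pose to reach, as a shift and turn from the pose commanded when the call began, along the tool's axes at that moment; what a row does not reach only later rows make up. A row lasts 1/10 s, in which the tool goes at most 50 mm and 8.59 degrees, less where a joint would pass 70% of its speed; a pose out of reach is approached as far as the arm can. A call with a gripper value outside its range is refused whole. OPENING is the closure in counts, from 0 (fully open) to 255 (shut), set as the call begins (- or left out, the last holds). The fingers move at their own pace and stop on an object; the grip force is fixed at half the most. Time passes only in rows, so rows that repeat a pose let the fingers close. It gives the time, the measured TCP pose, the force, the opening and the grip force at its end, in the units of the state.
- env.state(): the state, without advancing time (a new reading comes with each control period).
- imaging.get_image(name): name is "side" or "top"; returns the picture (420x560x3 uint8, red, green, blue); there is no depth.
- imaging.calibration(name): a dict with "fovy" (degrees; the focal length in pixels is half the picture's height over the tangent of half this angle, whatever the lens; pixels are square), "cx", "cy" (the principal point, pixels), "xyz" and "orientation" of the camera in the world. Camera axes: x right, y down, z forward; pixel columns grow to the right and rows downward; lengths in mm; the calibration is good to about 2 mm. A picture is of the moment at which its call begins. calibration takes no time and is no camera call.
- env.sign_off(): hands the job in; it is judged then, once.
Trained networks look in the newest picture that a camera, given by its name, has taken for a name from the list of things; names that differ only in an ending like _2 or _b are one class to them, and where a whole thing is asked for, a point or a joint stands for the part that bears it (a point fixed in the world has none). Each returns a list of dicts, best first, with "p" (0 to 1); they miss things now and then, are a little off and sometimes report something else, mostly with a low value. They report only what shows in the picture. A call takes as long as a camera call.
- nets.search_frame(camera, thing): "location" ([x, y, z] in mm, in world coordinates, good to about 4 mm: the middle of the surface that is visible of it).
- nets.masks_of(camera, thing): "mask" (420x560 bool, what is visible of it).
The state is a dict: "clock": time; "joints": joint angles; "qd": joint speeds; "joint_efforts": joint torques, N m; "eef_pos": TCP position; "orientation": TCP orientation; "force": force on the tool from outside, world axes, zero at the start; "torque": the same for the moment, N m; "width": finger opening in mm; "gripper_force": force on a finger pad.
Only numpy, scipy, OpenCV 4.12 (cv2) and the standard library are available. Lean on these libraries where they do the work, as an engineer would, in place of code of your own. Each camera call takes 0.05 s, during which the arm holds its last target. There are 200 camera calls.

## Working session

There is one attempt and no reset: what is moved stays moved. The work goes in short steps, Python scripts to look and compute and a shell command to move; the robot and the scene stay as the last step left them, time stands still between calls to the robot, and variables do not carry over. Pictures are saved under pics/ and viewed, at most 10 in all, crops included, and the job is handed in when it is done.

```bash
mkdir -p pics; cat > h.py <<'E'
import numpy as np, cv2
from scipy.spatial.transform import Rotation as R
from rig import env, imaging, nets
def cam(n):
    c=imaging.calibration(n); f=210/np.tan(np.radians(c["fovy"])/2)
    q=c["orientation"]; return f,c["cx"],c["cy"],np.array(c["xyz"]),R.from_quat([q[1],q[2],q[3],q[0]]).as_matrix()
def proj(n,p):
    f,cx,cy,t,M=cam(n); v=(np.atleast_2d(p)-t)@M; return np.c_[f*v[:,0]/v[:,2]+cx,f*v[:,1]/v[:,2]+cy]
def atz(n,uv,z):
    f,cx,cy,t,M=cam(n); d=M@np.array([(uv[0]-cx)/f,(uv[1]-cy)/f,1]); return t+d*(z-t[2])/d[2]
def shot(n,fn):
    im=imaging.get_image(n); cv2.imwrite("pics/"+fn,im[:,:,::-1]); return im
E
python3 - <<'E'
from h import *
np.set_printoptions(precision=1,suppress=True)
for n in("top","side"):
    shot(n,n+"1.png"); print(n,imaging.calibration(n))
    for k in("rack","green1","green3"):
        for d in nets.search_frame(n,k)[:4]: print(k,np.array(d["location"]),round(d["p"],2))
s=env.state(); print(s["clock"],s["orientation"],s["width"])
E
```

```text
top {'fovy': 47.22511950795034, 'cx': 275.2607935622851, 'cy': 219.2013012448059, 'xyz': array([476.9,  37.9, 999.8]), 'orientation': array([-0. ,  0.7, -0.7,  0. ])}
rack [ 490.  -169.6   12.4] 0.77
green1 [ 545.8 -171.2   66.7] 0.92
green1 [ 544.7 -209.5   91.7] 0.85
green1 [ 508.  -221.6   84.5] 0.65
green3 [ 545.8 -171.2   66.7] 0.92
green3 [ 544.7 -209.5   91.7] 0.85
green3 [ 508.  -221.6   84.5] 0.65
side {'fovy': 54.757951263942225, 'cx': 279.4244524570579, 'cy': 211.65979681323208, 'xyz': array([244.1, 473.6, 403.8]), 'orientation': array([ 0.1, -0.3,  0.8, -0.5])}
rack [ 494.1 -137.    43.5] 0.84
green1 [ 561.5 -171.9   58.3] 0.88
green1 [ 505.7 -220.1   88.4] 0.79
green1 [ 536.3 -200.3   94. ] 0.47
green3 [ 561.5 -171.9   58.3] 0.88
green3 [ 505.7 -220.1   88.4] 0.79
green3 [ 536.3 -200.3   94. ] 0.47
0.4 [-0.   1.   0.2  0. ] 94.07809912433258
```

View pics/top1.png

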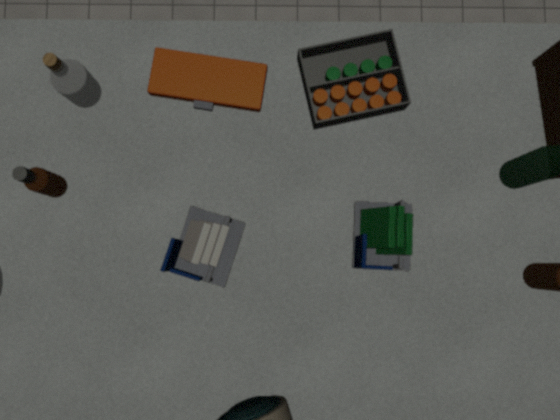

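View pics/side1.png

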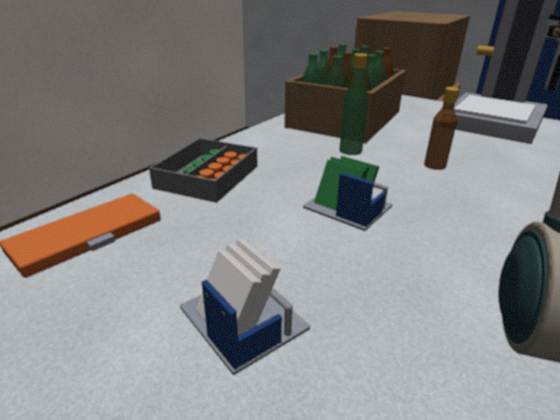

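The top view shows the green rack at about (385,237). The backstop is on the left, so the row leans towards image right (world -y), and the fence is at the bottom (world -x). The side view has the green rack at about (348,195). I'll enlarge both to fit the rack pose.

```bash
python3 - <<'E'
import cv2,numpy as np
a=cv2.imread("pics/top1.png")[192:282,340:430]; b=cv2.imread("pics/side1.png")[145:235,295:405]
f=lambda i,s:cv2.convertScaleAbs(cv2.resize(i,None,fx=s,fy=s,interpolation=cv2.INTER_CUBIC),alpha=1.6)
cv2.imwrite("pics/ctop.png",f(a,6)); cv2.imwrite("pics/cside.png",f(b,6))
E
```

```text
(no output)
```

View pics/ctop.png

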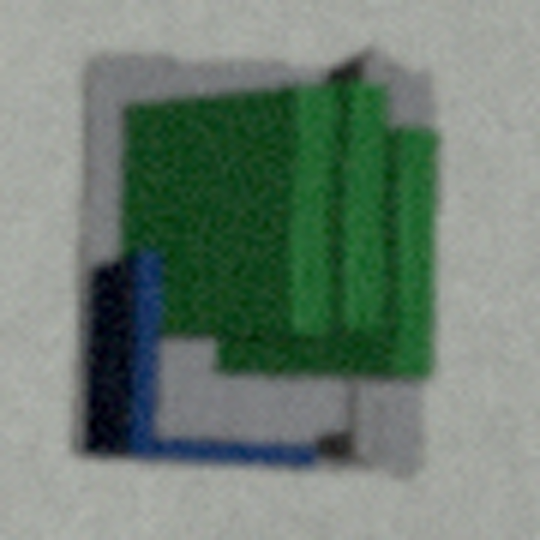

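View pics/cside.png

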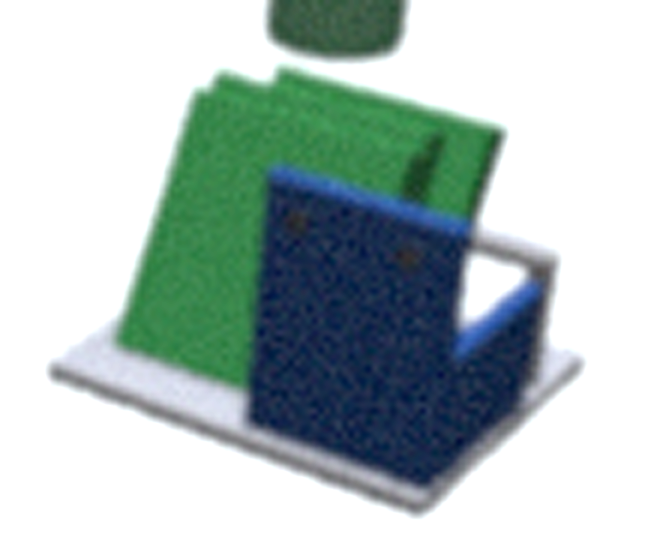

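The crops show the floor corners, backstop and fence clearly. I'll fit the rack's x, y and yaw from the floor corners in both views, and find the plates' top-edge ends as a check.

```bash
cat >> h.py <<'E'
def w2(p,x): # rack->world
    return R.from_euler("z",x[2]).apply(np.atleast_2d(p).astype(float))+[x[0],x[1],0]
E
python3 - <<'E'
from h import *
from scipy.optimize import least_squares
np.set_printoptions(precision=1,suppress=True)
T=[((-8,10,8),(80,455)),((132,10,8),(88,57)),((132,-110,8),(432,70)),((-8,-110,8),(418,474)),((58,0,98),(162,250))]
S=[((132,10,8),(50,367)),((-8,10,8),(420,502)),((-8,-110,8),(582,360))]
t=lambda L,o:(np.array([a for a,_ in L],float),np.array([b for _,b in L])/6-.4+o)
(P,u),(Q,v)=t(T,(340,192)),t(S,(295,145))
r=lambda x:np.r_[(proj("top",w2(P,x))-u),(proj("side",w2(Q,x))-v)].ravel()
s=least_squares(r,[470,-120,0.]); print(s.x,np.degrees(s.x[2])); print(r(s.x).reshape(-1,2))
x=s.x
# backstop top from stereo check, and green3 top edge ends
def tri(a,b):
    L=[]
    for n,q in(("top",a),("side",b)):
        f,cx,cy,c,M=cam(n); d=M@np.array([(q[0]-cx)/f,(q[1]-cy)/f,1]);L.append((c,d/np.linalg.norm(d)))
    (c1,d1),(c2,d2)=L; k=np.linalg.lstsq(np.c_[d1,-d2],c2-c1,rcond=None)[0]
    p,q=c1+k[0]*d1,c2+k[1]*d2; return (p+q)/2,np.linalg.norm(p-q)
ct=lambda a,b:np.array([a/6+340-.4,b/6+192-.4]); cs=lambda a,b:np.array([a/6+295-.4,b/6+145-.4])
inv=lambda p:R.from_euler("z",-x[2]).apply(p-[x[0],x[1],0])
for nm,a,b in(("g3 top -x inner",ct(402,376),cs(502,130)),("g1 top +x",ct(292,92),cs(197,92)),("g3 +x",ct(402,130),cs(280,70)),("bs +x in",ct(162,250),cs(285,165))):
    p,e=tri(a,b); print(nm,p,e,"rack",inv(p))
print(env.state()["orientation"])
print("tooly world ang",R.from_quat(np.roll(env.state()["orientation"],-1)).as_matrix())
E
```

```text
[ 472.2 -141.3   -0. ] -2.7670022908826324
[[-1.2  0.4]
 [-0.1 -0.7]
 [-0.1  0. ]
 [ 0.6  0.1]
 [-0.2  0.3]
 [-1.  -1.1]
 [ 0.6  0. ]
 [ 0.9 -1.2]]
g3 top -x inner [ 490.4 -221.3   91.9] 1.9152709164884074 rack [ 22.1 -79.   91.9]
g1 top +x [ 581.1 -187.5   93.4] 0.06712233733645327 rack [111.  -40.9  93.4]
g3 +x [ 569.  -222.6   92.5] 0.40575505953831786 rack [100.6 -76.5  92.5]
bs +x in [ 529.4 -145.2   97.2] 2.654376400630589 rack [57.4 -1.1 97.2]
[-0.   1.   0.2  0. ]
tooly world ang [[ 0.9  0.4 -0. ]
 [ 0.4 -0.9  0. ]
 [ 0.  -0.  -1. ]]
```

```bash
cat >> h.py <<'E'
X=(472.2,-141.3,np.radians(-2.7))
def goto(p,ang,world=False):
    """shift (m, tool axes) and turn to rack point p with tool y at rack angle ang(deg)"""
    s=env.state(); M=R.from_quat(np.roll(s["orientation"],-1)).as_matrix()
    w=np.array(p,float) if world else w2(p,X)[0]
    cur=np.arctan2(M[1,1],M[0,1]); d=(np.radians(ang)+X[2]-cur+np.pi)%(2*np.pi)-np.pi
    print(p,"shift",np.round(M.T@(w-s["eef_pos"])/1000,4),"turn",round(-d,4))
def rk():
    s=env.state(); p=R.from_euler("z",-X[2]).apply(np.array(s["eef_pos"])-[X[0],X[1],0]); print("t",s["clock"],"rack",np.round(p,1),"F",np.round(s["force"],1),"w",round(s["width"],1))
E
python3 - <<'E'
from h import *
goto((300,-320,205),0,True); goto((46,-135,120),0);goto((46,-135,64),0)
E
```

```text
(300, -320, 205) shift [ 0.1356 -0.1578  0.0004] turn -1.0849
(46, -135, 120) shift [ 0.3451 -0.1056  0.0854] turn -1.0849
(46, -135, 64) shift [ 0.3451 -0.1056  0.1414] turn -1.0849
```

```bash
python3 -m jog '[[0.03,-0.035,0,-0.14],[0.06,-0.07,0,-0.28],[0.09,-0.105,0,-0.42],[0.12,-0.14,0,-0.56],[0.136,-0.158,0,-0.70],[0.175,-0.148,0,-0.84],[0.215,-0.138,0,-0.97],[0.26,-0.128,0,-1.085]]' 201; python3 - <<'E'
from h import *
rk();goto((46,-130,100),0);goto((46,-130,64),0)
E
```

```text
clock: 1.2
eef_pos: [426.3, -293.8, 206.1]
orientation: [0.001, 0.722, 0.692, -0.0]
force: [-1.0, -1.5, 1.5]
width: 33.5
gripper_force: 0.0
t 1.2 rack [ -38.6 -154.5  206.1] F [-1.  -1.5  1.5] w 33.5
(46, -130, 100) shift [0.0243 0.0847 0.1061] turn 0.0046
(46, -130, 64) shift [0.0243 0.0847 0.1421] turn 0.0046
```

```bash
python3 -m jog '[[0.012,0.04,0.02,0],[0.024,0.08,0.04,0],[0.024,0.08,0.08,0],[0.024,0.08,0.12,0],[0.024,0.08,0.14,0],[0.024,0.08,0.14,0]]'; python3 - <<'E'
from h import *
rk();goto((46,-130,64),0);goto((46,-50,64),0); shot("side","s2.png")
E
```

```text
clock: 1.8
eef_pos: [504.2, -272.3, 62.2]
orientation: [-0.004, 0.723, 0.69, -0.001]
force: [0.1, -0.1, 0.8]
width: 19.8
gripper_force: 0.0
t 1.8 rack [  38.1 -129.4   62.2] F [ 0.1 -0.1  0.8] w 19.8
(46, -130, 64) shift [-0.0006  0.0079 -0.0019] turn 0.0005
(46, -50, 64) shift [ 0.0794  0.0079 -0.0015] turn 0.0005
```

View pics/s2.png

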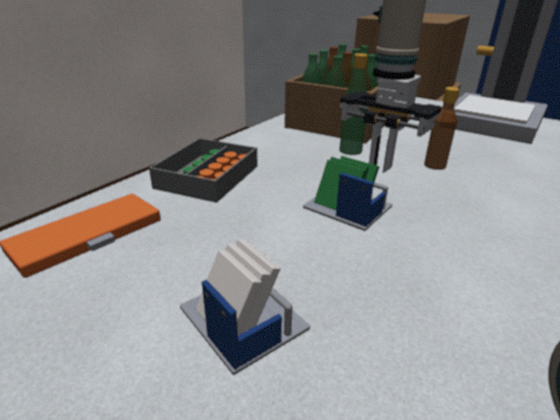

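The fingers stand behind the row at about (385,150), clear of everything. Now I tip the row up.

```bash
python3 -m jog '[[0.01,0.008,-0.004,0],[0.02,0.008,-0.004,0],[0.028,0.008,-0.004,0],[0.036,0.008,-0.004,0],[0.043,0.008,-0.004,0],[0.05,0.008,-0.004,0],[0.056,0.008,-0.004,0],[0.06,0.008,-0.004,0]]'; python3 - <<'E'
from h import *
rk();goto((46,-53,66),0)
E
```

```text
clock: 2.65
eef_pos: [516.9, -213.6, 69.4]
orientation: [-0.0, 0.723, 0.69, -0.0]
force: [-0.2, 0.0, -0.5]
width: 19.7
gripper_force: 0.0
t 2.65 rack [ 48.1 -70.1  69.4] F [-0.2  0.  -0.5] w 19.7
(46, -53, 66) shift [ 0.0171 -0.0021  0.0034] turn 0.0004
```

```bash
python3 -m jog '[[0.003,-0.001,0.002,0],[0.006,-0.002,0.003,0],[0.009,-0.002,0.003,0],[0.011,-0.002,0.003,0],[0.013,-0.002,0.003,0],[0.013,-0.002,0.003,0]]'; python3 - <<'E'
from h import *
rk()
E
```

```text
clock: 3.25
eef_pos: [515.8, -201.3, 66.5]
orientation: [0.0, 0.723, 0.69, -0.0]
force: [-0.4, 0.4, 0.0]
width: 20.2
gripper_force: 0.1
t 3.25 rack [ 46.4 -57.8  66.5] F [-0.4  0.4  0. ] w 20.2
```

```bash
python3 -m jog '[[0.002,0,0,0],[0.004,0,0,0],[0.005,0,0,0],[0.006,0,0,0],[0.006,0,0,0]]'; python3 - <<'E'
from h import *
rk();a=shot("side","s3.png");b=shot("top","t3.png")
f=lambda i,s:cv2.convertScaleAbs(cv2.resize(i,None,fx=s,fy=s,interpolation=cv2.INTER_CUBIC),alpha=1.6)[:,:,::-1]
cv2.imwrite("pics/c3.png",np.hstack([f(a[140:235,300:395],4),f(b[187:282,340:435],4)]))
E
```

```text
clock: 3.75
eef_pos: [515.9, -199.2, 66.6]
orientation: [0.003, 0.723, 0.691, -0.003]
force: [-1.6, -10.4, -2.8]
width: 20.1
gripper_force: 4.9
t 3.75 rack [ 46.4 -55.8  66.6] F [ -1.6 -10.4  -2.8] w 20.1
```

View pics/c3.png

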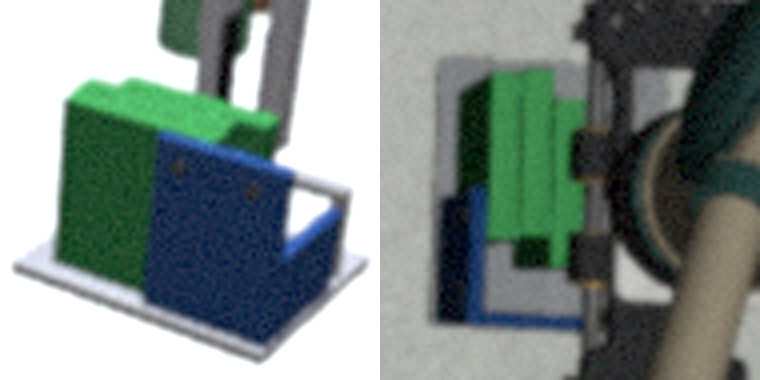

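Upright and tight, and contact is felt at about 10 N. Next I back off slightly, lower the fingers between the row and the bar, and push the feet home.

```bash
python3 -m jog '[[-0.006,0,0,0],[-0.007,0,0,0],[-0.007,0,0.012,0],[-0.007,0,0.025,0],[-0.007,0,0.038,0],[-0.007,0,0.042,0],[-0.007,0,0.042,0]]'; python3 - <<'E'
from h import *
rk()
E
```

```text
clock: 4.55
eef_pos: [515.0, -201.6, 23.4]
orientation: [-0.001, 0.724, 0.69, -0.0]
force: [-0.3, -0.0, 0.4]
width: 19.9
gripper_force: 0.0
t 4.55 rack [ 45.6 -58.2  23.4] F [-0.3 -0.   0.4] w 19.9
```

```bash
python3 -m jog '[[0.002,0,0,0],[0.004,0,0,0],[0.006,0,0,0],[0.007,0,0,0],[0.008,0,0,0],[0.008,0,0,0]]'; python3 - <<'E'
from h import *
rk()
E
```

```text
clock: 5.15
eef_pos: [516.5, -199.7, 25.3]
orientation: [0.004, 0.722, 0.691, -0.003]
force: [-3.9, -14.4, -3.1]
width: 20.1
gripper_force: 7.2
t 5.15 rack [ 47.  -56.3  25.3] F [ -3.9 -14.4  -3.1] w 20.1
```

```bash
python3 -m jog '[[-0.004,0,0,0],[-0.004,0,0,0],[-0.004,0,-0.03,0],[-0.004,0,-0.07,0],[-0.004,0,-0.1,0],[-0.004,0,-0.1,0]]' 244; python3 - <<'E'
from h import *
rk(); print(env.state()["joints"]); goto((142,-24,120),90); goto((142,-24,120),-90)
E
```

```text
clock: 5.75
eef_pos: [518.9, -199.1, 129.1]
orientation: [0.004, 0.723, 0.69, 0.002]
force: [0.2, -0.5, -0.1]
width: 4.1
gripper_force: 0.0
t 5.75 rack [ 49.3 -55.5 129.1] F [ 0.2 -0.5 -0.1] w 4.1
[-4.92224346e-01  2.95660321e-01  1.67544558e+00  1.01474060e-03
  1.16128819e+00 -4.45751537e-01]
(142, -24, 120) shift [0.0315 0.0926 0.0098] turn -1.5705
(142, -24, 120) shift [0.0315 0.0926 0.0098] turn 1.5711
```

```bash
python3 -m jog '[[0.005,0.015,0,0.14],[0.01,0.03,0,0.28],[0.015,0.045,0,0.42],[0.02,0.06,0,0.56],[0.025,0.075,0,0.70],[0.03,0.09,0,0.84],[0.031,0.093,0,0.98],[0.031,0.093,0,1.12]]'; python3 -m jog '[[0,0,0,0.14],[0,0,0,0.28],[0,0,0,0.42],[0,0,0,0.451],[0,0,0,0.451]]';  python3 - <<'E'
from h import *
rk(); goto((142,-24,25),-90)
E
```

```text
clock: 6.55
eef_pos: [610.2, -170.3, 122.9]
orientation: [-0.001, 0.98, 0.198, -0.001]
force: [0.1, -0.8, -0.1]
width: 3.8
gripper_force: 0.0
clock: 7.05
eef_pos: [609.5, -170.7, 123.2]
orientation: [-0.001, 1.0, -0.023, -0.001]
force: [-0.2, 0.1, 0.8]
width: 4.1
gripper_force: 0.0
t 7.05 rack [138.5 -22.9 123.2] F [-0.2  0.1  0.8] w 4.1
(142, -24, 25) shift [0.0037 0.0012 0.0982] turn 0.0004
```

```bash
python3 -m jog '[[0.004,0.001,0.03,0],[0.004,0.001,0.065,0],[0.004,0.001,0.095,0],[0.004,0.001,0.095,0],[-0.005,0.001,0.095,0],[-0.01,0.001,0.095,0],[-0.015,0.001,0.095,0],[-0.018,0.001,0.095,0]]'; python3 -m jog '[[-0.004,0,0,0],[-0.008,0,0,0],[-0.012,0,0,0],[-0.016,0,0,0],[-0.02,0,0,0],[-0.023,0,0,0],[-0.026,0,0,0],[-0.026,0,0,0]]';  python3 - <<'E'
from h import *
rk(); goto((90,-24,25),-90)
E
```

```text
clock: 7.85
eef_pos: [593.5, -172.5, 31.5]
orientation: [0.001, 1.0, -0.024, 0.002]
force: [3.0, -0.6, 3.0]
width: 4.0
gripper_force: 1.5
clock: 8.65
eef_pos: [567.3, -171.1, 30.2]
orientation: [0.0, 1.0, -0.024, 0.001]
force: [5.4, 0.2, 4.9]
width: 4.1
gripper_force: 2.3
t 8.65 rack [ 96.4 -25.3  30.2] F [5.4 0.2 4.9] w 4.1
(90, -24, 25) shift [-0.0064 -0.0013  0.0052] turn -0.0002
```

```bash
python3 -m jog '[[-0.002,0,0,0],[-0.004,0,0,0],[-0.006,0,0,0],[-0.007,0,0,0],[-0.008,0,0,0],[-0.009,0,0,0],[-0.009,0,0,0]]';  python3 - <<'E'
from h import *
rk()
E
```

```text
clock: 9.35
eef_pos: [560.5, -171.0, 30.3]
orientation: [0.001, 1.0, -0.024, 0.003]
force: [9.7, -0.5, 2.9]
width: 4.3
gripper_force: 4.3
t 9.35 rack [ 89.6 -25.6  30.3] F [ 9.7 -0.5  2.9] w 4.3
```

Force is rising, so I press a bit further and watch it stall.

```bash
python3 -m jog '[[-0.002,0,0,0],[-0.003,0,0,0],[-0.004,0,0,0],[-0.004,0,0,0]]';  python3 - <<'E'
from h import *
rk();a=shot("side","s4.png");b=shot("top","t4.png")
f=lambda i,s:cv2.convertScaleAbs(cv2.resize(i,None,fx=s,fy=s,interpolation=cv2.INTER_CUBIC),alpha=1.6)[:,:,::-1]
cv2.imwrite("pics/c4.png",np.hstack([f(a[140:235,300:395],4),f(b[187:282,340:435],4)]))
E
```

```text
clock: 9.75
eef_pos: [560.5, -171.6, 31.3]
orientation: [0.001, 1.0, -0.024, 0.007]
force: [13.7, 0.4, 2.5]
width: 4.4
gripper_force: 7.0
t 9.75 rack [ 89.6 -26.1  31.3] F [13.7  0.4  2.5] w 4.4
```

View pics/c4.png

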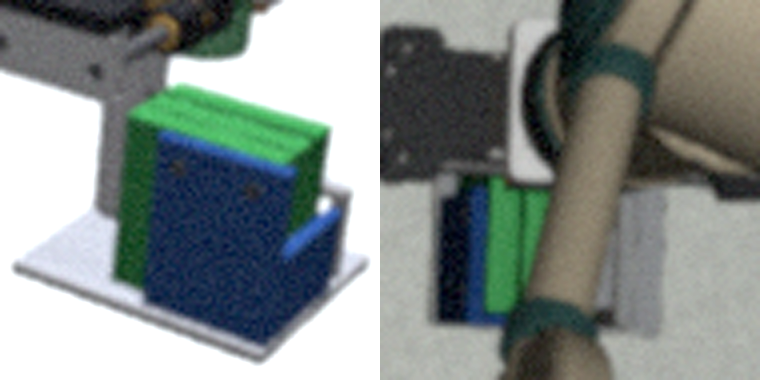

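The row is against the fence and stalls at 14 N. I'll retract, turn back and look from above.

```bash
python3 -m jog '[[0.01,0,0,0],[0.014,0,0,0],[0.014,0,-0.03,0],[0.014,0,-0.07,0],[0.014,0,-0.1,0],[0.014,0,-0.1,0]]' 201; python3 -m jog '[[0.01,0.01,0,-0.14],[0.01,0.03,0,-0.28],[0.01,0.06,0,-0.42],[0.01,0.09,0,-0.56],[0.01,0.11,0,-0.70],[0.01,0.12,0,-0.84],[0,0.12,0,-0.98],[0,0.12,0,-1.12]]'; python3 -m jog '[[0,0,0,-0.14],[0,0,0,-0.28],[0,0,0,-0.42],[0,0,0,-0.451],[0,0,0,-0.451]]'; python3 - <<'E'
from h import *
rk(); goto((38,-59,120),0)
a=shot("side","s5.png");b=shot("top","t5.png")
f=lambda i,s:cv2.convertScaleAbs(cv2.resize(i,None,fx=s,fy=s,interpolation=cv2.INTER_CUBIC),alpha=1.6)[:,:,::-1]
cv2.imwrite("pics/c5.png",np.hstack([f(a[140:235,300:395],4),f(b[187:282,340:435],4)]))
E
```

```text
clock: 10.45
eef_pos: [568.0, -171.4, 132.7]
orientation: [0.001, 1.0, -0.024, 0.002]
force: [1.1, -0.1, -0.3]
width: 19.9
gripper_force: 0.0
clock: 11.25
eef_pos: [557.9, -289.7, 126.5]
orientation: [-0.004, 0.858, 0.513, -0.002]
force: [-0.1, 0.8, -0.1]
width: 19.9
gripper_force: 0.0
clock: 11.75
eef_pos: [559.3, -289.5, 127.0]
orientation: [-0.003, 0.724, 0.69, -0.001]
force: [0.3, 0.1, 0.4]
width: 20.1
gripper_force: 0.0
t 11.75 rack [  94.  -143.9  127. ] F [0.3 0.1 0.4] w 20.1
(38, -59, 120) shift [ 0.0849 -0.056   0.0075] turn -0.0
```

View pics/c5.png

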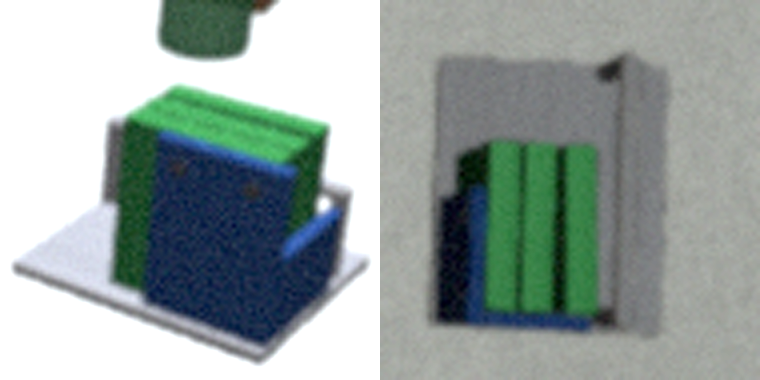

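The top view shows the row flush with the fence (bottom edges level at row ~312). Gaps of about 1.5 mm and 4 mm opened between the plates at columns 520 and 560. I'll push towards the backstop again, high first, then low.

```bash
python3 -m jog '[[0,-0.04,0.02,0],[0.02,-0.056,0.04,0],[0.04,-0.056,0.06,0],[0.06,-0.056,0.061,0],[0.07,-0.056,0.061,0],[0.076,-0.056,0.061,0],[0.08,-0.056,0.061,0],[0.083,-0.056,0.061,0]]'; python3 -m jog '[[0.002,0,0,0],[0.004,0,0,0],[0.006,0,0,0],[0.008,0,0,0],[0.009,0,0,0],[0.009,0,0,0]]'; python3 - <<'E'
from h import *
rk()
E
```

```text
clock: 12.65
eef_pos: [510.1, -205.5, 68.9]
orientation: [0.001, 0.724, 0.69, -0.0]
force: [-0.2, -0.5, 1.0]
width: 20.1
gripper_force: 0.1
clock: 13.25
eef_pos: [509.9, -199.1, 68.6]
orientation: [0.002, 0.723, 0.691, -0.002]
force: [-2.0, -8.4, -1.2]
width: 20.0
gripper_force: 4.0
t 13.25 rack [ 40.4 -56.   68.6] F [-2.  -8.4 -1.2] w 20.0
```

```bash
python3 -m jog '[[-0.006,0,0,0],[-0.006,0,0,0],[-0.006,0,0.015,0],[-0.006,0,0.03,0],[-0.006,0,0.04,0],[-0.003,0,0.04,0],[0,0,0.04,0],[0.002,0,0.04,0]]'; python3 -m jog '[[0.002,0,0,0],[0.003,0,0,0],[0.003,0,0,0]]'; python3 - <<'E'
from h import *
rk()
E
```

```text
clock: 14.05
eef_pos: [509.3, -199.4, 28.0]
orientation: [0.003, 0.722, 0.692, -0.004]
force: [-4.8, -20.4, -11.1]
width: 19.5
gripper_force: 10.4
clock: 14.35
eef_pos: [509.3, -199.7, 28.3]
orientation: [0.005, 0.722, 0.692, -0.006]
force: [-5.9, -25.3, -11.4]
width: 20.0
gripper_force: 12.4
t 14.35 rack [ 39.8 -56.6  28.3] F [ -5.9 -25.3 -11.4] w 20.0
```

Solid. I'll retract straight back, then up, and inspect.

```bash
python3 -m jog '[[-0.009,0,0,0],[-0.01,0,0,0],[-0.01,0,-0.02,0],[-0.01,0,-0.06,0],[-0.012,0,-0.1,0],[-0.04,0,-0.12,0],[-0.08,0,-0.12,0],[-0.11,0,-0.12,0]]'; python3 - <<'E'
from h import *
rk()
a=shot("side","s6.png");b=shot("top","t6.png")
f=lambda i,s:cv2.convertScaleAbs(cv2.resize(i,None,fx=s,fy=s,interpolation=cv2.INTER_CUBIC),alpha=1.6)[:,:,::-1]
cv2.imwrite("pics/c6.png",np.hstack([f(a[155:220,320:385],6),f(b[210:275,350:415],6)]))
E
```

```text
clock: 15.15
eef_pos: [506.2, -301.7, 150.6]
orientation: [0.002, 0.723, 0.691, 0.001]
force: [0.0, 0.4, -0.5]
width: 19.8
gripper_force: 0.0
t 15.15 rack [  41.5 -158.7  150.6] F [ 0.   0.4 -0.5] w 19.8
```

View pics/c6.png

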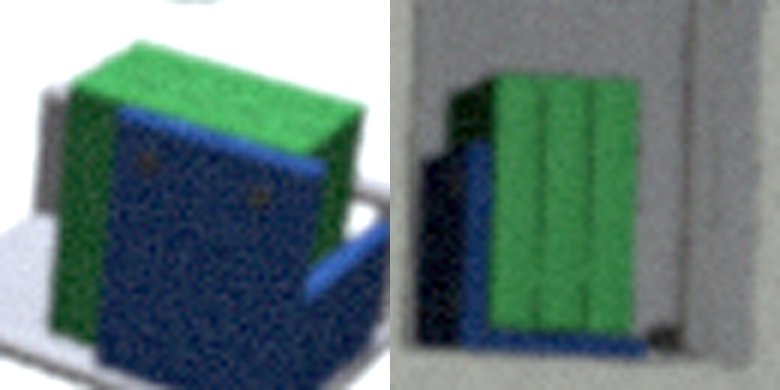

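Now the row is tight, upright and flush. I'll check to sub-pixel whether the last push shifted the edges off the fence.

```bash
python3 - <<'E'
from h import *
for n in("t5","t6"):
    a=cv2.imread(f"pics/{n}.png").astype(float); g=a[:,:,1]-np.maximum(a[:,:,0],a[:,:,2])
    for c0 in((463,469),(473,478),(483,488)) if 0 else ((464,467),):pass
    for nm,(l,r) in dict(p1=(368,373),p2=(376,381),p3=(384,389)).items():
        p=g[210:280,l:r].mean(1); m=p[20:45].mean(); h=m/2; i=np.where(p>h)[0]; i0,i1=i[0],i[-1]
        print(n,nm,round(210+i0-(p[i0]-h)/(p[i0]-p[i0-1]),2),round(210+i1+(p[i1]-h)/(p[i1]-p[i1+1]),2))
# expected squared rows, per plate top corners
for y in(-7.5,-22.5,-37.5): print(y,proj("top",w2([(80,y,98),(0,y,98)],X)).round(1).tolist())
E
```

```text
t5 p1 221.97 263.95
t5 p2 222.44 264.28
t5 p3 223.1 264.25
t6 p1 221.84 263.75
t6 p2 222.26 264.27
t6 p3 222.73 264.53
-7.5 [[370.7, 222.1], [369.4, 264.6]]
-22.5 [[378.6, 222.5], [377.4, 265.0]]
-37.5 [[386.5, 222.8], [385.4, 265.4]]
```

```bash
python3 -c "
from rig import env
print(env.sign_off())"
```

```text
the job is handed in; nothing more can be done
None
```

The three green plates are standing upright and tight against the backstop, with their edges flush to the side fence within about 1 mm by the top camera; I handed the job in at about 15 s of the 35 s allowed, with the robot clear of everything.

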